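# Latch the wares-bay gate

### The job

Close the low gate of the wares bay and latch it: lift the latch bar by its round thumb piece so that it clears the striker on the post, press the gate gently against its sprung rubber buffer until the bar is behind the striker, lower the bar fully into the catch, and let go. Until the bar is down in the catch never push on the post, its bracket or buffer with more than 16 N, do not force the bar down, and leave the bowl, beaker and hammer alone.

Things in the scene. Friction and masses are not known exactly. Their poses are not given: they have to be found in the camera images.
- gate_hinge (a point): Point on the gate's vertical hinge axis, 250 mm above the table, at the gate's left end seen from the robot. Axes are those of the bay, a fixed open wooden frame whose place and yaw vary: x into the bay (the way the gate closes), y along the closed gate towards the hinge, z up.
- gate (a joint): Angle of the low slatted wooden gate (300 mm wide, 24 mm thick, top edge 187 mm above the table, 0.9 kg) about its hinge, rad. 0 = nominally closed (gate along the bay's -y from the hinge); positive = open towards the robot, clockwise seen from above. Starts well open, stays where left (slight friction). Range -0.12 to 1.2.
- pin (a point): Pivot pin of the latch bar, across the gate, in the gate's mid-plane, 70 mm from the gate's hinge axis, 205 mm above the table.
- latch (a joint): Angle of the flat steel latch bar (8 mm thick, 14 mm high, 305 mm long, 0.14 kg) about its pin, rad. 0 = level, lying on the catch floor; positive = free end up; -0.045 = fully down on the gate's top rail, as at the start; at most 0.5. The pin is damped: let go, the bar falls slowly. Near 0.065 it is level with the striker's top; 0.10 or more clears it.
- thumb (a point): Centre of the bar's thumb piece: upright steel disc, 28 mm across, 12 mm thick, flat faces parallel to the gate, on a stem fixed to the bar. In the gate's mid-plane, 160 mm from the pin towards the free end, 45 mm above the bar's mid-line; 230 mm from the hinge axis. x = disc axis (across the gate), y along the bar to the pin. Free air to 40 mm below its centre: pinch across 12 mm from above.
- bar_end (a point): Point on the latch bar's underside, 334 mm from the gate's hinge axis, that comes to lie on the catch floor. The bar ends 26 mm beyond it.
- post: Fixed wooden post (64 x 44 mm, 165 mm tall) across the gateway from the hinge; origin at its foot, on the closed gate's line, 334 mm from the hinge axis; axes as gate_hinge. On it a dark steel bracket bears the catch and a buffer. The bracket is bolted through slots and sits up to 14 mm nearer or farther along x than nominal, differently each time; no reading shows this.
- catch (a point): NOMINAL foot of the striker's rear face (the bracket is up to 14 mm off in x), 198 mm up, level with the catch floor. The striker is a blunt upright lip 8 mm thick on the robot's side, top 214 mm above the table, 24 mm long; behind it the catch floor, a rubber pad (4 N per mm), then a back wall (top 222 mm) 17 mm behind the lip.
- buffer_tip (a point): NOMINAL tip of the rubber spring buffer behind the gate's free edge, 285 mm from the hinge, 145 mm up; it moves with the bracket. Spring 5 N/mm from zero: at 10 N the bar is just behind the striker, 11 to 14 N there (13 to 17 N pushed at the thumb piece) gives room; over 16 N strains it. Let go, it presses the bar forward onto the lip; eased before the bar is down, the gate springs back.
- bowl: Loose copper bowl, 110 mm across, 50 mm tall, in front of the post, to the right; bystander. Origin at its foot.
- beaker: Loose brass beaker, 70 mm across, 85 mm tall, right of the post; bystander. Origin at its foot.
- hammer: Loose hammer lying left of the bay; bystander.

How it is judged (in metres and radians):
On the way:
1. the latch bar is lifted to at least 0.055 rad (value of joint latch above 0.055 rad), for 0.1 s.
At the end, for the whole second after the job is handed in: The gate is shut (gate angle under 0.055 rad) with the latch bar at rest on the floor of the catch behind the striker (latch angle between -0.015 and 0.02 rad), both still, held by the latch alone (value of joint gate below 0.055 rad and value of joint latch between -0.015 and 0.02 rad and velocity of joint gate between -0.05 and 0.05 rad/s and velocity of joint latch between -0.05 and 0.05 rad/s); the robot touches nothing.
It fails at once if the post with its bracket and buffer is pushed with more than 16 N while the bar is not yet down between striker and back wall (contact force between post and anything else above 16 N and (value of joint latch above 0.055 rad or value of joint latch below -0.02 rad)).
It fails at once if the post with its bracket is pushed or struck with more than 60 N at any time (contact force between post and anything else above 60 N).
It fails at once if the bowl is moved by more than 20 mm (distance of bowl from where it was at the start of the episode above 0.02 m).
It fails at once if the beaker is moved by more than 20 mm (distance of beaker from where it was at the start of the episode above 0.02 m).
It fails at once if the hammer is moved by more than 20 mm (distance of hammer from where it was at the start of the episode above 0.02 m).
It also fails if it takes over 67 s, if anything falls off the work surface, if the arm or the gripper's body presses on something with over 40 N, if the wrist force passes 120 N, or if a joint passes its speed limit or range.

### The arm

A 6-joint arm with a two-finger parallel gripper is mounted at the origin on the work surface. World frame = base frame: x ahead of the robot, y to its left, z up, the work surface at z = 0. Lengths are in mm, angles in degrees, forces in N, time in s.
With the tool pointing down it reaches from about 300 to 850 mm from the base axis. Payload 5.4 kg.
Tool frame: the origin (TCP) lies midway between the tips of the shut fingers; the grasp point (between the pads) lies 19 mm behind it; z points along the fingers, y is the direction in which the jaws open and shut (so a half turn about z gives the same grasp; the last joint's range is limited). The gripper opens to 85 mm and grips with 20 to 120 N. Pads are 22 mm wide; open, the fingers measure 114 mm over their backs; the gripper's body (76 mm by 85 mm) begins 54 mm behind the grasp point. The pads swing forward as they close: fully open they stand 13 mm farther back than shut.
Start: joints at [60.269, 9.076, 91.501, -0, 79.423, -12.038], TCP at [174.761, 547.782, 231.299] pointing down, gripper open.
Joint ranges: [-166.64, 166.64], [-54.1, 131.32], [10.49, 154.53], [-73.88, 253.88], [9.74, 151.15], [-171.62, 171.62]. Speed limits (degrees/s): [147.25, 147.25, 180, 180, 180, 180].

### API

Orientations are given as a 3x3 rotation matrix whose columns are the frame's x, y, z axes.
In Python, from bench import get_obs, capture, job_done gives the robot as it stands.
- The arm moves only by the shell command python3 -m pendant 'ROWS' [OPENING] [FORCE]. ROWS is a JSON object of lists of equal length, an entry for each row: "delta_pos": the shift along the tool's x, y, z in m, a list of three; "twist": the turn about the tool's z in degrees. A call has 1 to 12 rows; each row is the pose to reach, as a shift and turn from the pose commanded when the call began, along the tool's axes at that moment; what a row does not reach only later rows make up. A row lasts 1/12 s, in which the tool goes at most 41.7 mm and 7.16 degrees, less where a joint would pass 70% of its speed; a pose out of reach is approached as far as the arm can. A call with a gripper value outside its range is refused whole. OPENING is the closure, from 0 (fully open) to 1 (shut), set as the call begins (- or left out, the last holds). The fingers move at their own pace and stop on an object; FORCE is the grip in N (left out, the last holds). Time passes only in rows, so rows that repeat a pose let the fingers close. It gives the time, the measured TCP pose, the force and the opening at its end, in the units of the state.
- get_obs(): the state, without advancing time (a new reading comes with each control period).
- capture(name): name is "scene" or "top"; returns a dict with "pixels" (480x640x3 uint8, blue, green, red), "camera_matrix" (3x3 intrinsics, pixels), "extrinsics" (4x4, takes a point from world to camera coordinates). Camera axes: x right, y down, z forward; pixel columns grow to the right and rows downward; lengths in mm; the calibration is good to about 2 mm. A picture is of the moment at which its call begins. There is no depth.
- job_done(): hands the job in, once; it reports no verdict.
The state is a dict: "time_s": time; "joint_positions": joint angles; "joint_velocities": joint speeds; "tau": joint torques, N m; "tcp_pos": TCP position; "eef_rot": TCP orientation; "ft_force": force on the tool from outside, world axes, zero at the start; "torque": the same for the moment, N m; "gripper_width": finger opening in mm.
Only numpy, scipy, OpenCV 4.12 (cv2) and the standard library are available. Lean on these libraries where they do the work, as an engineer would, in place of code of your own. Each camera call takes 0.05 s, during which the arm holds its last target. There are 200 camera calls.

## Working session

There is one attempt and no reset: what is moved stays moved. The work goes in short steps, Python scripts to look and compute and a shell command to move; the robot and the scene stay as the last step left them, time stands still between calls to the robot, and variables do not carry over. Pictures are saved under pics/ and viewed, about 8 in all and at most 12, crops included, and the job is handed in when it is done.

```bash
ls; mkdir -p pics
cat > h.py <<'E'
import numpy as np, cv2, json
from bench import get_obs, capture
def snap(n,f):
    d=capture(n); cv2.imwrite(f'pics/{f}.png',np.array(d['pixels']))
    np.savez(f'pics/{f}.npz',K=np.array(d['camera_matrix']),E=np.array(d['extrinsics']))
def cam(f):
    z=np.load(f'pics/{f}.npz'); return z['K'],z['E']
def proj(f,p):
    K,E=cam(f); q=(E[:3,:3]@np.array(p,float).T).T.reshape(-1,3)+E[:3,3]; u=(K@q.T).T; return u[:,:2]/u[:,2:]
def ray(f,uv):
    K,E=cam(f); R=E[:3,:3]; return -R.T@E[:3,3], R.T@np.linalg.inv(K)@np.array([*uv,1.])
def atz(f,uv,z):
    c,d=ray(f,uv); return c+d*(z-c[2])/d[2]
def tri(obs):
    A=np.zeros((3,3));b=np.zeros(3)
    for f,uv in obs:
        c,d=ray(f,uv);d/=np.linalg.norm(d);P=np.eye(3)-np.outer(d,d);A+=P;b+=P@c
    x=np.linalg.solve(A,b); return x,[np.round(proj(f,x)[0]-np.array(uv),1) for f,uv in obs]
E
python3 - <<'E'
from h import *
o=get_obs(); print({k:np.round(v,3).tolist() for k,v in o.items()})
snap('scene','s0');snap('top','t0')
for f in('s0','t0'): K,E=cam(f);print(K.round(1).tolist(),(-E[:3,:3].T@E[:3,3]).round(0),E[:3,:3].round(2).tolist())
E
```

```text
pics
{'time_s': 0.0, 'joint_positions': [60.27, 9.114, 91.574, 0.002, 79.423, -12.039], 'joint_velocities': [-0.002, -0.038, 0.024, -0.004, 0.022, -0.054], 'tau': [-0.001, -39.6, -33.143, -0.0, 0.008, 0.0], 'tcp_pos': [174.444, 547.256, 230.289], 'eef_rot': [[-0.953, 0.304, -0.001], [0.304, 0.953, -0.002], [0.0, -0.002, -1.0]], 'ft_force': [-0.582, 0.188, 0.141], 'torque': [-0.028, 0.003, -0.029], 'gripper_width': 85.486}
[[499.7, 0.0, 323.9], [0.0, 499.7, 239.2], [0.0, 0.0, 1.0]] [1138.   79. 1103.] [[-0.04, 1.0, 0.0], [0.85, 0.03, -0.53], [-0.53, -0.02, -0.85]]
[[487.5, 0.0, 313.7], [0.0, 487.5, 241.0], [0.0, 0.0, 1.0]] [ 468.   63. 1131.] [[0.03, -1.0, 0.01], [-0.99, -0.03, -0.11], [0.11, -0.01, -0.99]]
```

View pics/s0.png

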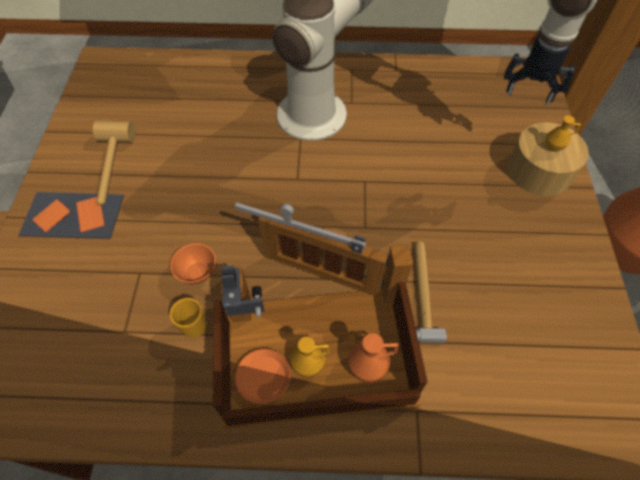

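View pics/t0.png

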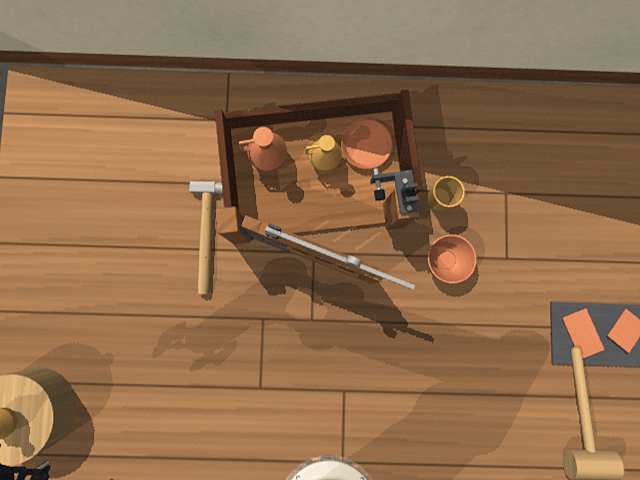

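The scene view shows the thumb piece near (288,211), the pin near (358,243) and the bar's free end at (237,206). In the top view they are at (354,261), (272,231) and (414,288), with the bracket near (400,190). I'll zoom in to get better numbers.

Run:
```python
from h import *
a=cv2.imread('pics/s0.png')[190:330,210:410]; b=cv2.imread('pics/t0.png')[160:300,220:440]
a=cv2.resize(a,None,fx=4,fy=4,interpolation=2)[:, :800];b=cv2.resize(b,None,fx=3.6,fy=3.6,interpolation=2)
cv2.imwrite('pics/c1.png',a);cv2.imwrite('pics/c2.png',b)
```

```text
(no output)
```

View pics/c1.png

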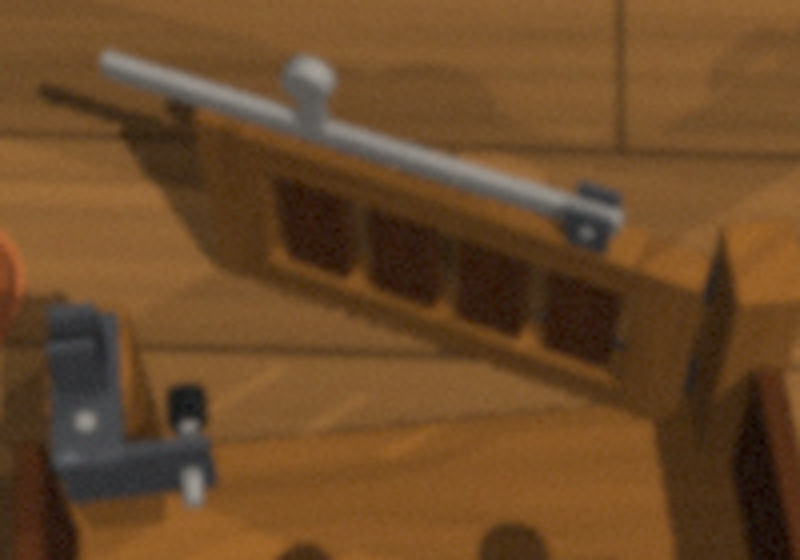

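View pics/c2.png

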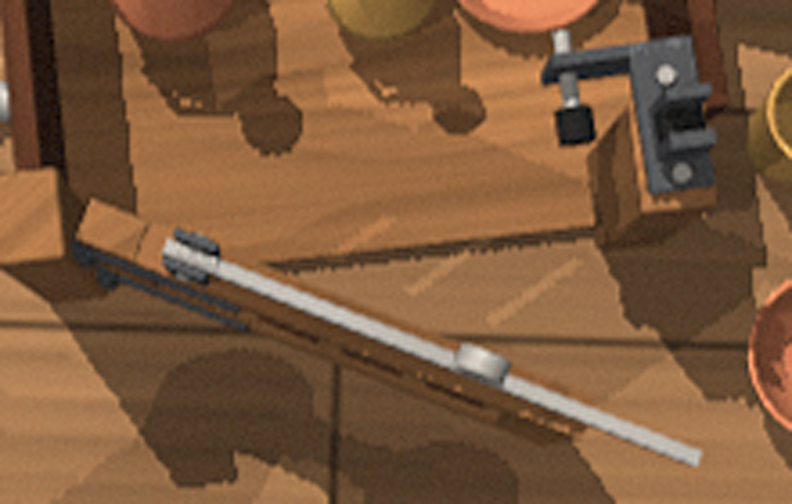

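The crops show thumb (287.3,210.7) / (353.9,260.6), pin (357.5,243.8) / (273.3,231.1) and bar end (236.2,205.5) / (413.9,287.2), given as scene / top full-image pixels. I'll triangulate these and fit the bay.

Run:
```python
from h import *
P={}
for n,a,b in[('thumb',(287.3,210.9),(353.9,260.6)),('pin',(357.5,243.8),(273.3,231.1)),('end',(236.2,205.5),(413.9,287.2))]:
    x,r=tri([('s0',a),('t0',b)]);P[n]=x;print(n,x.round(1),[i.tolist() for i in r])
d=P['thumb'][:2]-P['pin'][:2];print('len',np.linalg.norm(d),np.linalg.norm((P['end']-P['pin'])[:2]));u=(P['end']-P['pin'])[:2];u/=np.linalg.norm(u)
H=P['pin'][:2]-70*u;print('hinge',H,'gate dir deg',np.degrees(np.arctan2(u[1],u[0])))
# bay yaw from rear wall top edge (equal heights)
for z in(60,):
    a,b=atz('t0',(217,113),z),atz('t0',(408,93),z);print('bay -y dir',np.degrees(np.arctan2(*(b-a)[1::-1])),a,b)
# lip and wall in top view
f=lambda x,y:(x/3.6+220,y/3.6+160)
for n,c,z in[('striker top left',(655,136),214),('striker top right',(714,132),214),('wall L',(655,93),222),('wall R',(710,88),222),('buffer',(575,127),145)]:
    print(n,atz('t0',f(*c),z).round(1))
```

```text
thumb [533.1 -20.4 238.6] [[-0.4, -0.0], [-0.5, 0.0]]
pin [587.5 130.9 203.2] [[0.1, -0.0], [0.1, 0.0]]
end [ 488.8 -141.7  190.6] [[-0.4, -0.1], [-0.5, 0.0]]
len 160.84238248456168 289.89332807011385
hinge [611.33773286 196.72417431] gate dir deg -109.90086681693097
bay -y dir -81.75046277488859 [871.95229946 279.80430146  60.        ] [ 934.8931868 -154.3161335   60.       ]
striker top left [ 658.3 -113.3  214. ]
striker top right [ 661.5 -144.8  214. ]
wall L [ 679.8 -111.5  222. ]
wall R [ 683.4 -140.7  222. ]
buffer [676.3 -80.6 145. ]
```

```bash
cat > to.py <<'E'
import sys; from h import *
o=get_obs();R=np.array(o['eef_rot']);x,y,z,yaw=map(float,sys.argv[1:5])
cur=np.degrees(np.arctan2(R[1,1],R[0,1]))
print('delta',(R.T@(np.array([x,y,z])-o['tcp_pos'])/1000).round(4).tolist(),'twist',round((cur-yaw+180)%360-180,2),'now',np.round(o['tcp_pos'],1),'yaw',round(cur,1),'F',np.round(o['ft_force'],1),'w',round(o['gripper_width'],1),'t',round(o['time_s'],2))
E
python3 -m pendant '{"delta_pos":[[0,0,-0.04],[0,0,-0.08],[0,0,-0.12],[0,0,-0.12],[-0.03,-0.026,-0.12],[-0.06,-0.052,-0.12],[-0.09,-0.078,-0.12],[-0.12,-0.104,-0.12],[-0.15,-0.13,-0.12],[-0.18,-0.156,-0.12],[-0.21,-0.18,-0.12],[-0.24,-0.204,-0.12]],"twist":[0,0,0,0,6,12,18,24,30,36,42,48]}' 0 60
python3 to.py 533 -20.5 330 -19.9
```

```text
time_s: 1.1
tcp_pos: [341.8, 278.7, 350.8]
eef_rot: [[-0.407, 0.913, -0.0], [0.913, 0.407, -0.0], [-0.0, -0.0, -1.0]]
ft_force: [1.4, 0.0, -0.3]
gripper_width: 85.5
delta [-0.3512, 0.0528, 0.0208] twist 43.92 now [341.8 278.7 350.8] yaw 24.0 F [ 1.4  0.  -0.3] w 85.5 t 1.1
```

```bash
python3 -m pendant '{"delta_pos":[[-0.035,0.005,0],[-0.07,0.01,0],[-0.105,0.016,0],[-0.14,0.021,0],[-0.175,0.026,0],[-0.21,0.032,0],[-0.245,0.037,0],[-0.28,0.042,0.01],[-0.315,0.047,0.02],[-0.351,0.053,0.02],[-0.351,0.053,0.02],[-0.351,0.053,0.02]],"twist":[5,10,15,20,25,30,35,40,44,44,44,44]}'
python3 to.py 533 -20.5 224 -19.9
python3 -c "
from h import *
snap('top','t1');snap('scene','s1')
a=cv2.imread('pics/s1.png')[150:270,200:400];b=cv2.imread('pics/t1.png')[190:310,260:460]
cv2.imwrite('pics/c3.png',np.hstack([cv2.resize(i,None,fx=2.0*2,fy=4,interpolation=2)[:, 100:500] for i in(a,b)]))"
```

```text
time_s: 2.1
tcp_pos: [534.3, -18.9, 330.0]
eef_rot: [[0.339, 0.941, -0.002], [0.941, -0.339, 0.001], [-0.0, -0.002, -1.0]]
ft_force: [-0.4, -0.1, -1.0]
gripper_width: 85.7
delta [-0.002, -0.0004, 0.106] twist 0.06 now [534.3 -18.9 330. ] yaw -19.8 F [-0.4 -0.1 -1. ] w 85.7 t 2.1
```

View pics/c3.png

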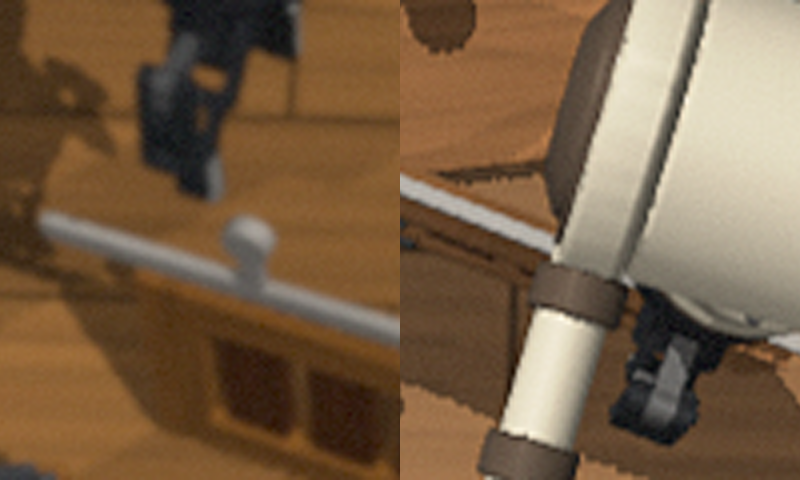

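The gripper is above and in line with the disc, which is at about (250,240) in the crop, so I'll descend around it.

```bash
python3 -m pendant '{"delta_pos":[[-0.001,0,0.02],[-0.002,0,0.04],[-0.002,0,0.06],[-0.002,0,0.08],[-0.002,0,0.095],[-0.002,0,0.107],[-0.002,0,0.107],[-0.002,0,0.107]],"twist":[0,0,0,0,0,0,0,0]}'
python3 to.py 533 -20.5 223 -19.9
python3 -m pendant '{"delta_pos":[[0,0,0],[0,0,0],[0,0,0],[0,0,0],[0,0,0],[0,0,0],[0,0,0],[0,0,0],[0,0,0],[0,0,0],[0,0,0],[0,0,0]],"twist":[0,0,0,0,0,0,0,0,0,0,0,0]}' 1 60
python3 to.py 533 -20.5 223 -19.9
```

```text
time_s: 2.87
tcp_pos: [533.2, -18.7, 224.5]
eef_rot: [[0.336, 0.942, -0.0], [0.942, -0.336, 0.0], [0.0, -0.0, -1.0]]
ft_force: [1.5, 0.4, 1.4]
gripper_width: 85.2
delta [-0.0018, 0.0004, 0.0015] twist 0.27 now [533.2 -18.7 224.5] yaw -19.6 F [1.5 0.4 1.4] w 85.2 t 2.87
time_s: 3.87
tcp_pos: [533.7, -19.6, 224.6]
eef_rot: [[0.337, 0.941, 0.001], [0.941, -0.337, -0.0], [-0.0, 0.001, -1.0]]
ft_force: [-0.5, -0.5, 4.2]
gripper_width: 11.0
delta [-0.0011, -0.0004, 0.0016] twist 0.2 now [533.7 -19.6 224.6] yaw -19.7 F [-0.5 -0.5  4.2] w 11.0 t 3.87
```

Width is 11.0 mm, so the disc is gripped. Next I'll lift the bar along its arc about the pin, to about 0.14 rad.

```bash
python3 -m pendant '{"delta_pos":[[0.001,0,-0.0036],[0.0019,0,-0.0072],[0.003,0,-0.0112],[0.0043,0,-0.0152],[0.0057,0,-0.019],[0.0072,0,-0.023],[0.0085,0,-0.026],[0.0097,0,-0.029],[0.0097,0,-0.029]],"twist":[0,0,0,0,0,0,0,0,0]}'
python3 - <<'E'
from h import *
H=np.array([611.3,196.7]);o=get_obs();t=np.array(o['tcp_pos']);d=t[:2]-H
print(np.linalg.norm(d),np.degrees(np.arctan2(d[1],d[0])),o['ft_force'],o['torque'],o['gripper_width'])
E
python3 to.py 533 -20.5 223 -19.9
```

```text
time_s: 4.62
tcp_pos: [537.0, -9.7, 253.9]
eef_rot: [[0.336, 0.942, 0.001], [0.942, -0.336, 0.001], [0.001, 0.0, -1.0]]
ft_force: [0.6, 1.7, -5.6]
gripper_width: 11.2
219.34118063541007 -109.78895369079991 [ 0.61833449  1.6594918  -5.58996527] [-0.20349468  0.12588905 -0.164074  ] 11.204137661053977
delta [-0.0116, -0.0002, 0.0309] twist 0.24 now [537.   -9.7 253.9] yaw -19.7 F [ 0.6  1.7 -5.6] w 11.2 t 4.62
```

```bash
cat > arc.py <<'E'
import sys; from h import *
H=np.array([611.3,196.7]);o=get_obs();t=np.array(o['tcp_pos']);R=np.array(o['eef_rot']);d=t[:2]-H
r=np.linalg.norm(d);a0=np.degrees(np.arctan2(d[1],d[0]))
yaw=np.degrees(np.arctan2(R[1,1],R[0,1]))
print('r',r.round(1),'a',a0.round(2),'yaw+-90',round(yaw-90,2),'F',np.round(o['ft_force'],1),'Fn',round(float(np.dot(o['ft_force'],R[:,1])),1),'Fx',round(float(np.dot(o['ft_force'],R[:,0])),1))
for a in np.arange(*map(float,sys.argv[1:4])):
    p=H+r*np.array([np.cos(np.radians(a)),np.sin(np.radians(a))]);print(a,(R.T@np.r_[p-t[:2],0]).round(1).tolist(),'tw',round(-(a-a0),1))
E
python3 arc.py -108 -86 2
```

```text
r 219.3 a -109.79 yaw+-90 -109.66 F [ 0.6  1.7 -5.6] Fn 0.0 Fx 1.8
-108.0 [0.1, 6.8, 0.0] tw -1.8
-106.0 [0.4, 14.5, 0.0] tw -3.8
-104.0 [1.1, 22.1, 0.0] tw -5.8
-102.0 [2.0, 29.7, 0.0] tw -7.8
-100.0 [3.1, 37.3, 0.0] tw -9.8
-98.0 [4.5, 44.8, 0.0] tw -11.8
-96.0 [6.2, 52.3, 0.0] tw -13.8
-94.0 [8.1, 59.7, 0.0] tw -15.8
-92.0 [10.3, 67.0, 0.0] tw -17.8
-90.0 [12.8, 74.3, 0.0] tw -19.8
-88.0 [15.5, 81.5, 0.0] tw -21.8
```

```bash
python3 -m pendant '{"delta_pos":[[0.0001,0.0068,0],[0.0004,0.0145,0],[0.0011,0.0221,0],[0.002,0.0297,0],[0.0031,0.0373,0],[0.0045,0.0448,0],[0.0062,0.0523,0],[0.0081,0.0597,0],[0.0103,0.067,0],[0.0115,0.0707,0],[0.0115,0.0707,0],[0.0115,0.0707,0]],"twist":[-1.8,-3.8,-5.8,-7.8,-9.8,-11.8,-13.8,-15.8,-17.8,-18.8,-18.8,-18.8]}'
python3 arc.py -90 -80 1
python3 -c "
from h import *
snap('top','t2');snap('scene','s2')
a=cv2.imread('pics/s2.png')[190:340,200:400];b=cv2.imread('pics/t2.png')[140:290,260:460]
cv2.imwrite('pics/c4.png',np.hstack([cv2.resize(i,None,fx=4,fy=4,interpolation=2)[:, :400] if k==0 else cv2.resize(i,None,fx=4,fy=4,interpolation=2)[:,400:] for k,i in enumerate((a,b))]))"
```

```text
time_s: 5.62
tcp_pos: [607.4, -23.0, 253.4]
eef_rot: [[0.016, 1.0, 0.0], [1.0, -0.016, 0.001], [0.001, 0.0, -1.0]]
ft_force: [1.9, 2.4, -4.6]
gripper_width: 11.4
r 219.7 a -91.02 yaw+-90 -90.92 F [ 1.9  2.4 -4.6] Fn 1.8 Fx 2.4
-90.0 [0.0, 3.9, 0.0] tw -1.0
-89.0 [0.1, 7.8, 0.0] tw -2.0
-88.0 [0.3, 11.6, 0.0] tw -3.0
-87.0 [0.5, 15.4, 0.0] tw -4.0
-86.0 [0.8, 19.2, 0.0] tw -5.0
-85.0 [1.2, 23.1, 0.0] tw -6.0
-84.0 [1.6, 26.9, 0.0] tw -7.0
-83.0 [2.1, 30.7, 0.0] tw -8.0
-82.0 [2.7, 34.5, 0.0] tw -9.0
-81.0 [3.3, 38.2, 0.0] tw -10.0
```

View pics/c4.png

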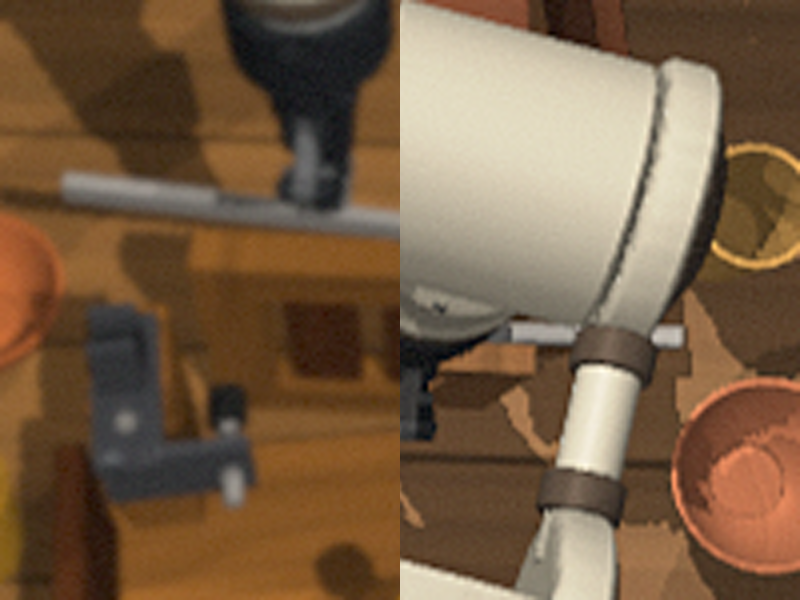

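The bar is raised and in front of the striker at about (120,345), and the gate is roughly 0.16 rad open. I'll move in closer and then feel for the buffer in small steps.

```bash
python3 -m pendant '{"delta_pos":[[0,0.0025,0],[0,0.005,0],[0.0001,0.0078,0],[0.0002,0.0097,0],[0.0003,0.0116,0],[0.0004,0.0135,0],[0.0005,0.0154,0],[0.0006,0.0173,0],[0.0006,0.0173,0],[0.0006,0.0173,0]],"twist":[-0.7,-1.3,-2,-2.5,-3,-3.5,-4,-4.5,-4.5,-4.5]}'
python3 arc.py -86 -83 0.5
python3 -m pendant '{"delta_pos":[[0,0.0005,0],[0,0.001,0],[0,0.0015,0],[0,0.002,0],[0,0.002,0]],"twist":[-0.2,-0.3,-0.4,-0.5,-0.5]}'
python3 arc.py -86 -83 0.5
```

```text
time_s: 6.55
tcp_pos: [624.7, -22.7, 253.2]
eef_rot: [[-0.063, 0.998, 0.0], [0.998, 0.063, 0.0], [0.0, 0.0, -1.0]]
ft_force: [0.9, 4.2, -5.5]
gripper_width: 11.1
r 219.9 a -86.5 yaw+-90 -86.38 F [ 0.9  4.2 -5.5] Fn 1.1 Fx 4.2
-86.0 [0.0, 1.9, 0.0] tw -0.5
-85.5 [0.0, 3.8, 0.0] tw -1.0
-85.0 [0.1, 5.8, 0.0] tw -1.5
-84.5 [0.1, 7.7, 0.0] tw -2.0
-84.0 [0.2, 9.6, 0.0] tw -2.5
-83.5 [0.3, 11.5, 0.0] tw -3.0
time_s: 6.97
tcp_pos: [626.5, -22.6, 253.2]
eef_rot: [[-0.072, 0.997, -0.0], [0.997, 0.072, 0.0], [0.0, -0.0, -1.0]]
ft_force: [0.0, 4.8, -5.0]
gripper_width: 11.1
r 219.9 a -86.05 yaw+-90 -85.88 F [ 0.   4.8 -5. ] Fn 0.4 Fx 4.8
-86.0 [-0.0, 0.2, -0.0] tw -0.0
-85.5 [0.0, 2.1, -0.0] tw -0.5
-85.0 [0.0, 4.0, -0.0] tw -1.0
-84.5 [0.1, 5.9, -0.0] tw -1.5
-84.0 [0.1, 7.9, -0.0] tw -2.0
-83.5 [0.2, 9.8, -0.0] tw -2.5
```

```bash
python3 -m pendant '{"delta_pos":[[0.0003,0.0005,0],[0.0005,0.001,0],[0.0005,0.0014,0],[0.0005,0.0018,0],[0.0005,0.0018,0]],"twist":[-0.2,-0.3,-0.4,-0.5,-0.5]}'
python3 arc.py -86 -85.6 0.5
```

```text
time_s: 7.38
tcp_pos: [628.4, -22.4, 253.4]
eef_rot: [[-0.08, 0.997, 0.0], [0.997, 0.08, -0.0], [-0.0, 0.0, -1.0]]
ft_force: [-0.6, 3.5, -4.5]
gripper_width: 11.1
r 219.8 a -85.54 yaw+-90 -85.39 F [-0.6  3.5 -4.5] Fn -0.4 Fx 3.5
-86.0 [0.0, -1.8, -0.0] tw 0.5
```

```bash
python3 -m pendant '{"delta_pos":[[0,0.0005,0],[0,0.001,0],[0.0001,0.0014,0],[0.0001,0.0018,0],[0.0001,0.0018,0]],"twist":[-0.2,-0.3,-0.4,-0.5,-0.5]}' | grep -v eef
python3 arc.py -86 -85.6 0.5
```

```text
time_s: 7.8
tcp_pos: [630.2, -22.2, 253.4]
ft_force: [0.3, 2.8, -4.6]
gripper_width: 10.7
r 219.8 a -85.06 yaw+-90 -84.89 F [ 0.3  2.8 -4.6] Fn 0.5 Fx 2.7
-86.0 [0.0, -3.6, -0.0] tw 0.9
```

```bash
python3 -m pendant '{"delta_pos":[[0,0.0005,0],[0,0.001,0],[0.0001,0.0014,0],[0.0001,0.0018,0],[0.0001,0.0018,0]],"twist":[-0.2,-0.3,-0.4,-0.5,-0.5]}' | grep -v eef
python3 arc.py -86 -85.6 0.5
```

```text
time_s: 8.22
tcp_pos: [632.0, -22.0, 253.5]
ft_force: [0.1, 0.6, -3.9]
gripper_width: 10.9
r 219.7 a -84.58 yaw+-90 -84.39 F [ 0.1  0.6 -3.9] Fn 0.1 Fx 0.6
-86.0 [0.1, -5.4, -0.0] tw 1.4
```

```bash
python3 -m pendant '{"delta_pos":[[0.0001,0.0005,0],[0.0001,0.001,0],[0.0002,0.0014,0],[0.0002,0.0014,0],[0.0002,0.0014,0]],"twist":[-0.2,-0.3,-0.4,-0.4,-0.4]}' | grep -v eef
python3 arc.py -86 -85.6 0.5
```

```text
time_s: 8.63
tcp_pos: [633.5, -21.8, 253.6]
ft_force: [1.1, -1.3, -3.0]
gripper_width: 11.3
r 219.7 a -84.2 yaw+-90 -84.01 F [ 1.1 -1.3 -3. ] Fn 0.9 Fx -1.4
-86.0 [0.1, -6.9, -0.0] tw 1.8
```

```bash
python3 -m pendant '{"delta_pos":[[0,0.0005,0],[0,0.001,0],[0,0.0016,0],[0,0.0016,0],[0,0.0016,0]],"twist":[-0.2,-0.3,-0.4,-0.4,-0.4]}' | grep -v eef
python3 arc.py -86 -85.6 0.5
```

```text
time_s: 9.05
tcp_pos: [635.1, -21.6, 253.6]
ft_force: [0.6, -2.7, -3.0]
gripper_width: 11.2
r 219.6 a -83.79 yaw+-90 -83.6 F [ 0.6 -2.7 -3. ] Fn 0.3 Fx -2.7
-86.0 [0.2, -8.5, -0.0] tw 2.2
```

```bash
python3 -m pendant '{"delta_pos":[[0,0.0005,0],[0,0.001,0],[0,0.0014,0],[0,0.0014,0],[0,0.0014,0]],"twist":[-0.2,-0.3,-0.4,-0.4,-0.4]}' | grep -v eef
python3 arc.py -86 -85.6 0.5
```

```text
time_s: 9.47
tcp_pos: [636.5, -21.4, 253.6]
ft_force: [1.5, -4.6, -0.5]
gripper_width: 10.8
r 219.6 a -83.42 yaw+-90 -83.2 F [ 1.5 -4.6 -0.5] Fn 1.0 Fx -4.8
-86.0 [0.3, -9.9, -0.0] tw 2.6
```

```bash
python3 -m pendant '{"delta_pos":[[-0.0003,0.0005,0],[-0.0006,0.001,0],[-0.0008,0.0015,0],[-0.0008,0.0015,0],[-0.0008,0.0015,0]],"twist":[-0.2,-0.3,-0.4,-0.4,-0.4]}' | grep -v eef
python3 arc.py -86 -85.6 0.5
```

```text
time_s: 9.88
tcp_pos: [637.9, -21.5, 253.2]
ft_force: [1.7, -2.4, -1.2]
gripper_width: 10.8
r 219.8 a -83.06 yaw+-90 -82.78 F [ 1.7 -2.4 -1.2] Fn 1.3 Fx -2.6
-86.0 [0.3, -11.3, -0.0] tw 2.9
```

```bash
python3 -m pendant '{"delta_pos":[[0,0.0005,0],[0,0.001,0],[-0.0001,0.0014,0],[-0.0001,0.0014,0],[-0.0001,0.0014,0]],"twist":[-0.2,-0.3,-0.4,-0.4,-0.4]}' | grep -v eef
python3 arc.py -86 -85.6 0.5
```

```text
time_s: 10.3
tcp_pos: [639.2, -21.3, 253.2]
ft_force: [1.9, -1.6, -1.6]
gripper_width: 11.3
r 219.8 a -82.7 yaw+-90 -82.38 F [ 1.9 -1.6 -1.6] Fn 1.7 Fx -1.9
-86.0 [0.4, -12.7, -0.0] tw 3.3
```

```bash
python3 -m pendant '{"delta_pos":[[-0.0001,0.0005,0],[-0.0002,0.001,0],[-0.0002,0.0015,0],[-0.0002,0.0015,0],[-0.0002,0.0015,0]],"twist":[-0.1,-0.2,-0.2,-0.2,-0.2]}' | grep -v eef
python3 arc.py -86 -85.6 0.5
```

```text
time_s: 10.72
tcp_pos: [640.6, -21.2, 253.1]
ft_force: [0.4, 1.3, -2.9]
gripper_width: 11.2
r 219.9 a -82.35 yaw+-90 -82.17 F [ 0.4  1.3 -2.9] Fn 0.6 Fx 1.3
-86.0 [0.5, -14.0, 0.0] tw 3.7
```

```bash
python3 -m pendant '{"delta_pos":[[0,0.0005,0],[-0.0001,0.001,0],[-0.0002,0.001,0],[-0.0002,0.001,0],[-0.0002,0.001,0]],"twist":[-0.1,-0.2,-0.2,-0.2,-0.2]}' | grep -v eef
python3 arc.py -86 -85.6 0.5
```

```text
time_s: 11.13
tcp_pos: [641.6, -21.1, 253.0]
ft_force: [0.5, 2.8, -5.0]
gripper_width: 11.3
r 219.9 a -82.09 yaw+-90 -81.97 F [ 0.5  2.8 -5. ] Fn 0.9 Fx 2.7
-86.0 [0.5, -15.0, 0.0] tw 3.9
```

```bash
python3 -m pendant '{"delta_pos":[[0.0001,0.0005,0],[0.0002,0.001,0],[0.0002,0.0015,0],[0.0002,0.0015,0],[0.0002,0.0015,0]],"twist":[-0.1,-0.2,-0.4,-0.4,-0.4]}' | grep -v eef
python3 arc.py -86 -85.6 0.5
```

```text
time_s: 11.55
tcp_pos: [643.1, -20.9, 253.1]
ft_force: [0.2, 4.1, -5.3]
gripper_width: 11.1
r 219.9 a -81.68 yaw+-90 -81.58 F [ 0.2  4.1 -5.3] Fn 0.8 Fx 4.0
-86.0 [0.7, -16.6, 0.0] tw 4.3
```

```bash
python3 -m pendant '{"delta_pos":[[0,0.0005,0],[0.0001,0.001,0],[0.0002,0.001,0],[0.0002,0.001,0],[0.0002,0.001,0]],"twist":[-0.1,-0.2,-0.3,-0.3,-0.3]}' | grep -v eef
python3 arc.py -86 -85.6 0.5
```

```text
time_s: 11.97
tcp_pos: [644.1, -20.7, 253.2]
ft_force: [-1.3, 4.0, -4.6]
gripper_width: 11.3
r 219.9 a -81.42 yaw+-90 -81.29 F [-1.3  4.  -4.6] Fn -0.7 Fx 4.1
-86.0 [0.7, -17.6, 0.0] tw 4.6
```

```bash
python3 -m pendant '{"delta_pos":[[0.0002,0.0005,0],[0.0003,0.001,0],[0.0004,0.001,0],[0.0004,0.001,0],[0.0004,0.001,0]],"twist":[-0.1,-0.2,-0.3,-0.3,-0.3]}' | grep -v eef
python3 arc.py -86 -85.6 0.5
```

```text
time_s: 12.38
tcp_pos: [645.2, -20.5, 253.4]
ft_force: [-0.1, 4.5, -5.0]
gripper_width: 11.2
r 219.8 a -81.13 yaw+-90 -81.0 F [-0.1  4.5 -5. ] Fn 0.6 Fx 4.5
-86.0 [0.8, -18.6, -0.0] tw 4.9
```

```bash
python3 -m pendant '{"delta_pos":[[0.0001,0.0005,0],[0.0002,0.0008,0],[0.0003,0.0008,0],[0.0003,0.0008,0],[0.0003,0.0008,0]],"twist":[-0.1,-0.2,-0.2,-0.2,-0.2]}' | grep -v eef
python3 arc.py -86 -85.6 0.5
```

```text
time_s: 12.8
tcp_pos: [646.0, -20.3, 253.5]
ft_force: [-0.8, 2.5, -4.2]
gripper_width: 11.4
r 219.7 a -80.91 yaw+-90 -80.8 F [-0.8  2.5 -4.2] Fn -0.4 Fx 2.5
-86.0 [0.9, -19.5, -0.0] tw 5.1
```

```bash
python3 -m pendant '{"delta_pos":[[0.0001,0.0005,0],[0.0002,0.001,0],[0.0003,0.0013,0],[0.0003,0.0013,0],[0.0003,0.0013,0]],"twist":[-0.1,-0.2,-0.3,-0.3,-0.3]}' | grep -v eef
python3 arc.py -86 -85.6 0.5
python3 -c "
from h import *
snap('scene','s3')
cv2.imwrite('pics/c5.png',cv2.resize(cv2.imread('pics/s3.png')[220:340,210:360],None,fx=5,fy=5,interpolation=2))"
```

```text
time_s: 13.22
tcp_pos: [646.9, -20.1, 253.4]
ft_force: [-2.8, -1.2, -1.7]
gripper_width: 11.2
r 219.7 a -80.69 yaw+-90 -80.52 F [-2.8 -1.2 -1.7] Fn -3.0 Fx -0.7
-86.0 [1.0, -20.3, 0.0] tw 5.3
```

View pics/c5.png

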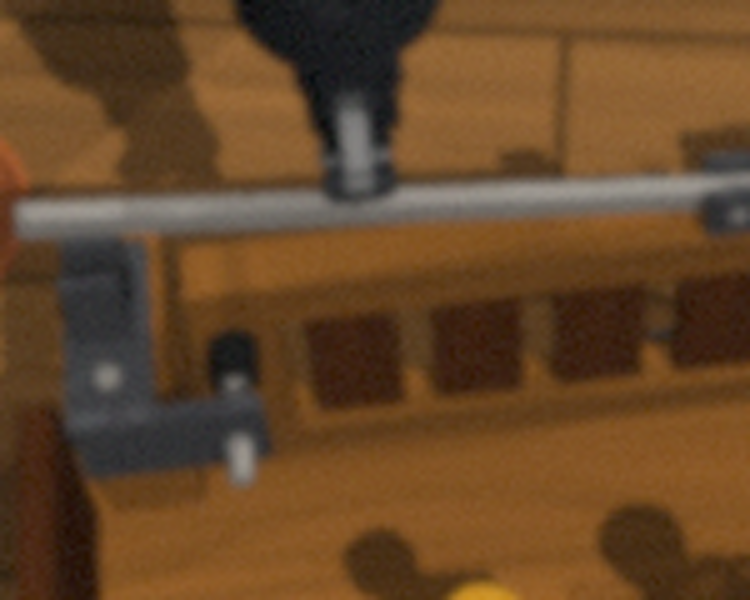

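There's contact: Fn is −3 N and the rubber tip at (235,340) sits against the gate's free edge, with the bar above the catch. I'll press up gradually.

```bash
python3 -m pendant '{"delta_pos":[[0,0.0004,0],[0,0.0008,0],[0,0.0012,0],[0,0.0012,0],[0,0.0012,0],[0,0.0012,0]],"twist":[-0.1,-0.1,-0.2,-0.2,-0.2,-0.2]}' | grep -v eef
python3 arc.py -86 -85.6 0.5
```

```text
time_s: 13.77
tcp_pos: [647.5, -20.1, 253.3]
ft_force: [-5.5, -2.7, -2.2]
gripper_width: 11.6
r 219.8 a -80.52 yaw+-90 -80.33 F [-5.5 -2.7 -2.2] Fn -5.9 Fx -1.7
-86.0 [1.1, -21.0, 0.0] tw 5.5
```

```bash
python3 -m pendant '{"delta_pos":[[0,0.0005,0],[-0.0001,0.001,0],[-0.0002,0.0015,0],[-0.0002,0.0018,0],[-0.0002,0.0018,0],[-0.0002,0.0018,0]],"twist":[-0.1,-0.1,-0.2,-0.2,-0.2,-0.2]}' | grep -v eef
python3 arc.py -86 -85.6 0.5
```

```text
time_s: 14.27
tcp_pos: [648.1, -20.1, 252.9]
ft_force: [-11.2, -4.7, -0.7]
gripper_width: 11.1
r 219.9 a -80.36 yaw+-90 -80.14 F [-11.2  -4.7  -0.7] Fn -11.9 Fx -2.7
-86.0 [1.1, -21.6, 0.1] tw 5.6
```

```bash
python3 -m pendant '{"delta_pos":[[-0.0001,0.0004,0],[-0.0003,0.0008,0],[-0.0004,0.001,0],[-0.0004,0.001,0],[-0.0004,0.001,0],[-0.0004,0.001,0]],"twist":[0,0,0,0,0,0]}' | grep -v eef
python3 arc.py -86 -85.6 0.5
```

```text
time_s: 14.77
tcp_pos: [648.4, -20.2, 252.6]
ft_force: [-13.7, -4.1, -0.9]
gripper_width: 11.1
r 220.1 a -80.29 yaw+-90 -80.13 F [-13.7  -4.1  -0.9] Fn -14.2 Fx -1.7
-86.0 [1.2, -21.9, 0.2] tw 5.7
```

```bash
python3 -m pendant '{"delta_pos":[[0,0.0002,0],[-0.0006,0.0004,0.0015],[-0.0012,0.0004,0.003],[-0.0018,0.0004,0.0045],[-0.0024,0.0004,0.006],[-0.0029,0.0004,0.007],[-0.0029,0.0004,0.007],[-0.0029,0.0004,0.007]],"twist":[0,0,0,0,0,0,0,0]}' | grep -v eef
python3 arc.py -86 -85.6 0.5
```

```text
time_s: 15.43
tcp_pos: [649.1, -22.8, 246.3]
ft_force: [-15.4, -4.0, 2.9]
gripper_width: 10.8
r 222.7 a -80.23 yaw+-90 -80.13 F [-15.4  -4.    2.9] Fn -15.9 Fx -1.3
-86.0 [1.2, -22.4, 0.2] tw 5.8
```

```bash
python3 -m pendant '{"delta_pos":[[-0.0005,0,0.0015],[-0.001,0,0.003],[-0.0015,-0.0001,0.0045],[-0.002,-0.0001,0.006],[-0.0025,-0.0001,0.0075],[-0.003,-0.0001,0.009],[-0.003,-0.0001,0.009],[-0.003,-0.0001,0.009]],"twist":[0,0,0,0,0,0,0,0]}' | grep -v eef
python3 arc.py -86 -85.6 0.5
```

```text
time_s: 16.1
tcp_pos: [649.6, -26.0, 237.4]
ft_force: [-14.7, -5.9, 3.8]
gripper_width: 11.4
r 226.0 a -80.24 yaw+-90 -80.14 F [-14.7  -5.9   3.8] Fn -15.5 Fx -3.3
-86.0 [1.2, -22.7, 0.2] tw 5.8
```

```bash
python3 -m pendant '{"delta_pos":[[-0.0006,0,0.001],[-0.001,0,0.002],[-0.0014,0,0.003],[-0.0018,0,0.004],[-0.0021,0,0.005],[-0.0021,0,0.005],[-0.0021,0,0.005]],"twist":[0,0,0,0,0,0,0]}' | grep -v eef
python3 arc.py -86 -85.6 0.5
```

```text
time_s: 16.68
tcp_pos: [649.9, -27.7, 232.3]
ft_force: [-15.0, -4.7, 2.6]
gripper_width: 11.0
r 227.7 a -80.24 yaw+-90 -80.12 F [-15.   -4.7   2.6] Fn -15.6 Fx -2.1
-86.0 [1.2, -22.9, 0.2] tw 5.8
```

```bash
python3 -m pendant '{"delta_pos":[[-0.0001,0,0.0005],[-0.0002,0,0.001],[-0.0003,0,0.0012],[-0.0003,0,0.0012],[-0.0003,0,0.0012]],"twist":[0,0,0,0,0]}' | grep -v eef
python3 arc.py -86 -85.6 0.5
```

```text
time_s: 17.1
tcp_pos: [650.0, -27.8, 231.8]
ft_force: [-16.6, -2.8, 6.0]
gripper_width: 10.7
r 227.8 a -80.23 yaw+-90 -80.11 F [-16.6  -2.8   6. ] Fn -16.8 Fx 0.1
-86.0 [1.2, -22.9, 0.2] tw 5.8
```

Contact with the catch floor: Fz rose to 6 N at z 231.8. I'll ease the gate forward onto the lip before letting go.

```bash
python3 -m pendant '{"delta_pos":[[0,-0.0006,0],[0,-0.0012,0],[0,-0.0018,0],[0,-0.0024,0],[0,-0.003,0],[0,-0.003,0],[0,-0.003,0]],"twist":[0,0,0,0,0,0,0]}' | grep -v eef
python3 arc.py -86 -85.6 0.5
```

```text
time_s: 17.68
tcp_pos: [649.4, -27.8, 232.1]
ft_force: [-7.0, -1.4, 1.7]
gripper_width: 11.0
r 227.7 a -80.38 yaw+-90 -80.12 F [-7.  -1.4  1.7] Fn -7.1 Fx -0.1
-86.0 [1.2, -22.3, 0.0] tw 5.6
```

```bash
python3 -m pendant '{"delta_pos":[[0,-0.0006,0.0002],[0,-0.0012,0.0003],[0,-0.0018,0.0004],[0,-0.0024,0.0004],[0,-0.0024,0.0004],[0,-0.0024,0.0004]],"twist":[0,0,0,0,0,0]}' | grep -v eef
python3 arc.py -86 -85.6 0.5
```

```text
time_s: 18.18
tcp_pos: [649.3, -27.9, 232.0]
ft_force: [4.1, 1.8, 2.5]
gripper_width: 10.8
r 227.8 a -80.39 yaw+-90 -80.07 F [4.1 1.8 2.5] Fn 4.3 Fx 1.1
-86.0 [1.2, -22.3, -0.1] tw 5.6
```

The gate stayed put while the hand force reversed to +4 N, so the lip holds it. Now I'll release.

```bash
python3 -m pendant '{"delta_pos":[[0,0.0005,0],[0,0.001,0],[0,0.001,0]],"twist":[0,0,0]}' | grep -v eef
python3 -m pendant '{"delta_pos":[[0,0,0],[0,0,0],[0,0,0],[0,0,0],[0,0,0],[0,0,0],[0,0,0],[0,0,0],[0,0,0],[0,0,0]],"twist":[0,0,0,0,0,0,0,0,0,0]}' 0 60 | grep -v eef
python3 -m pendant '{"delta_pos":[[0,0,-0.008],[0,0,-0.02],[0,0,-0.04],[0,0,-0.07],[0,0,-0.1],[0,0,-0.13],[-0.0,-0.04,-0.13],[0,-0.08,-0.13],[0,-0.12,-0.13],[0,-0.16,-0.13],[0,-0.19,-0.13],[0,-0.19,-0.13]],"twist":[0,0,0,0,0,0,0,0,0,0,0,0]}' | grep -v eef
python3 -c "
from h import *
snap('scene','s4');snap('top','t4')
a=cv2.resize(cv2.imread('pics/s4.png')[200:320,180:380],None,fx=4,fy=4,interpolation=2)
b=cv2.resize(cv2.imread('pics/t4.png')[150:270,250:490],None,fx=3.3,fy=3.3,interpolation=2)
cv2.imwrite('pics/c6.png',a);cv2.imwrite('pics/c7.png',b)"
```

```text
time_s: 18.43
tcp_pos: [649.3, -28.0, 232.0]
ft_force: [1.3, 1.8, 5.6]
gripper_width: 10.9
time_s: 19.27
tcp_pos: [648.5, -28.3, 230.7]
ft_force: [-0.9, 0.0, 0.5]
gripper_width: 85.5
time_s: 20.27
tcp_pos: [457.7, -61.2, 362.5]
ft_force: [-0.2, -0.6, 0.5]
gripper_width: 85.2
```

View pics/c6.png

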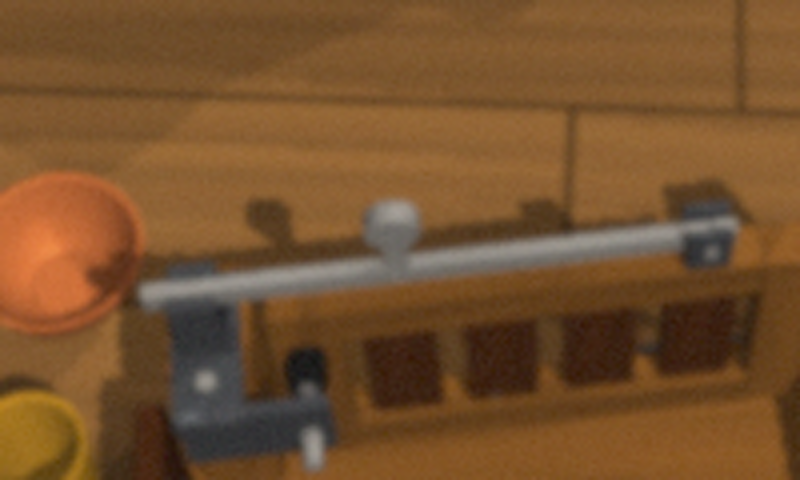

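View pics/c7.png

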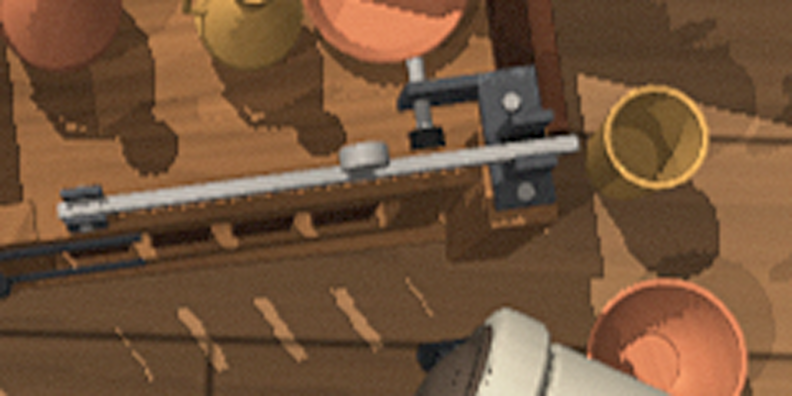

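After the release, the bar lies in the catch in front of the back wall, with the lip on its robot side (top crop about (520,150)). The gripper is clear and the bowl and beaker look untouched. I'll check the bar's level and the bystanders by numbers.

Run:
```python
from h import *
P={}
for n,a,b in[('thumb',(278,256.4),(360.3,197.3)),('pin',(357,258),(274.8,213)),('end',(216.2,273.2),(424.8,193))]:
    x,r=tri([('s4',a),('t4',b)]);P[n]=x;print(n,x.round(1),[i.tolist() for i in r])
d=P['end']-P['pin'];print('bar slope',(d[2])/np.linalg.norm(d[:2]),'dir',np.degrees(np.arctan2(d[1],d[0])))
a,b=cv2.imread('pics/t0.png').astype(int),cv2.imread('pics/t4.png').astype(int)
for n,(y0,y1,x0,x1) in dict(bowl=(230,290,450,485),beaker=(170,215,430,470),hammer=(175,300,185,222)).items():
    print(n,np.abs(a-b)[y0:y1,x0:x1].max(2).mean().round(1))
print(get_obs()['time_s'])
```

```text
thumb [649.6 -29.2 247.9] [[-0.3, -0.0], [-0.3, 0.0]]
pin [622.6 129.6 204.1] [[-0.0, 0.0], [-0.0, -0.0]]
end [ 670.3 -157.   207.9] [[-0.8, -0.1], [-0.8, 0.0]]
bar slope 0.013011091385910441 dir -80.54379801714822
bowl 28.4
beaker 7.1
hammer 8.3
20.3667
```

The bystanders are at the same pixels as before: bowl (452,259), beaker (449,192). The bowl patch differs because the arm is over it. The bar slope of 0.013 comes from hand-picked pixels, so I'll refine it by fitting lines to the bar and crossing the two view planes, using the known start angle of −0.045 as reference.

```bash
cat > bar.py <<'E'
from h import *
def line(f,p,q):
    im=cv2.imread(f'pics/{f}.png').astype(np.float32); g=im.min(2)  # grey bar bright in blue channel, wood dark
    p,q=np.array(p,float),np.array(q,float);u=(q-p)/np.linalg.norm(q-p);n=np.array([-u[1],u[0]]);pts=[];L=np.linalg.norm(q-p)
    s=np.arange(-5,5.01,.25)
    for t in np.arange(0,L,.5):
        c=p+u*t+s[:,None]*n;v=cv2.remap(g,c[:,0].astype('f').reshape(1,-1),c[:,1].astype('f').reshape(1,-1),1)[0]
        w=np.clip(v-(v.min()+.5*(v.max()-v.min())),0,None)
        if v.max()>90: pts.append(p+u*t+n*(w@s)/w.sum())
    vx,vy,x,y=cv2.fitLine(np.array(pts,np.float32),cv2.DIST_HUBER,0,.01,.01).ravel()
    a,b=np.array([x,y]),np.array([x+50*vx,y+50*vy]);N=np.cross(ray(f,a)[1],ray(f,b)[1]);return N/np.linalg.norm(N),len(pts)
def slope(s,t,ps,pt):
    A,na=line(s,*ps);B,nb=line(t,*pt);d=np.cross(A,B);d*=-np.sign(d[1]);return d[2]/np.hypot(*d[:2]),np.degrees(np.arctan2(d[1],d[0])),na,nb
print(slope('s0','t0',((278,220.5),(240,207.5)),((362,265),(410,285.5))),'thumb-side')
print(slope('s0','t0',((345,241),(297,226.5)),((284,235),(345,259))),'pin side')
print(slope('s4','t4',((270,267),(235,271)),((370,199),(395,196))),'thumb side end')
print(slope('s4','t4',((345,260),(287,265.5)),((284,212),(350,202.5))),'pin side')
E
python3 bar.py
```

```text
(np.float64(-0.03714809410329415), np.float64(-109.7527954363468), 81, 105) thumb-side
(np.float64(-0.05493904790721525), np.float64(-109.77573047823999), 101, 132) pin side
(np.float64(-0.0011609177108920087), np.float64(-80.64541533385567), 71, 51) thumb side end
(np.float64(-0.0020221906487431817), np.float64(-80.5317035740006), 117, 134) pin side
```

```bash
python3 -c "
from bench import *
print(job_done()); print(get_obs()['time_s'])"
```

```text
the job is handed in; nothing more can be done
None
the job is handed in; nothing more can be done
```

The gate is closed and latched by my checks, and I handed the job in after about 20 s of the 67 s allowed; no verdict came back.

**What I did**
- Pinched the thumb piece (width read 11 mm).
- Lifted the bar to about 0.13 rad and swung the gate round.
- Felt for the buffer in steps of 1–2 mm. It met the gate at about −0.02 rad, so the bracket sits several millimetres farther back than nominal.
- Pressed to 14–16 N at the hand before the bar was down. That works out to at most about 12.8 N on the buffer.
- Lowered the bar until the wrist force showed it on the catch floor, and eased the gate onto the lip. The lip held it even as the hand pulled back at 4 N.
- Let go and moved clear.

**Last checks**
- **Latch angle:** about 0. Line fits to the bar give −0.001 and −0.002 rad, and the hand height gives about 0.001. My first rough estimate from hand-picked pixels was 0.013 rad. That disagrees but is still within limits. The line fits themselves are good to only about 0.01, judged against the known start angle.
- **Gate angle:** about −0.02 rad.
- **Catch:** the pictures show the bar behind the striker and the robot clear of everything.
- **Bystanders:** bowl and beaker are at the same pixels as at the start. The bowl patch differed between pictures because the arm was over it. I checked the hammer only by a small difference between start and end pictures.

I viewed 9 pictures, one more than the 8 planned.

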